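# Pin the slide press and set its spring tension

### The arm

A 6-joint arm with a two-finger parallel gripper is mounted at the origin on the work surface; the furniture and walls round the work are solid. World frame = base frame: x ahead of the robot, y to its left, z up, the work surface at z = 0. Lengths are in m, angles in rad, forces in N, time in s.
With the tool pointing down it reaches from about 0.425 to 0.95 m from the base axis. Payload 3.5 kg.
Tool frame: the origin (TCP) lies midway between the tips of the shut fingers; the grasp point (between the pads) lies 19 mm behind it; z points along the fingers, y is the line along which they close (so a half turn about z gives the same grasp; the last joint's range is limited). The gripper opens to 85 mm and grips with 20 to 120 N. Pads are 22 mm wide; open, the fingers measure 114 mm over their backs; the gripper's body (76 mm by 85 mm) begins 54 mm behind the grasp point. The pads swing forward as they close: fully open they stand 13 mm farther back than shut.
Start: joints at [1.147, 0.286, 1.577, -0, 1.279, -0.15], TCP at [0.182, 0.65, 0.231] pointing down, gripper open.
Joint ranges: [-2.77, 2.77], [-0.9, 2.22], [0.21, 2.48], [-1.53, 4.67], [0.24, 2.81], [-2.84, 2.84]. Speed limits (rad/s): [2.79, 2.79, 3.14, 3.14, 3.14, 3.14].

### API

Orientations are given as a unit quaternion [x, y, z, w].
In Python, from plant import get_state, read_camera, ctrl gives the robot as it stands.
- The arm moves only by the shell command python3 -m crank 'ROWS' [FORCE]. ROWS is JSON, a list of rows, each a list of 3 entries, a list of its own where there are three numbers: the shift along the tool's x, y, z in mm, then the turn about the tool's z in degrees, then the closure in counts, from 0 (fully open) to 255 (shut). In form: [[[tx, ty, tz], yaw, claw], ...]. A call has 1 to 10 rows; each row is the pose to reach, as a shift and turn from the pose commanded when the call began, along the tool's axes at that moment; what a row does not reach only later rows make up. A row lasts 1/10 s, in which the tool goes at most 50 mm and 8.59 degrees, less where a joint would pass 70% of its speed; a pose out of reach is approached as far as the arm can. A call with a gripper value outside its range is refused whole. The fingers move at their own pace and stop on an object; FORCE is the grip in N (left out, the last holds). Time passes only in rows, so rows that repeat a pose let the fingers close. It gives the time, the measured TCP pose, the force, the opening and the grip force at its end, in the units of the state.
- get_state(): the state, without advancing time (a new reading comes with each control period).
- read_camera(name): name is "scene" or "top"; returns a dict with "frame" (420x560x3 uint8, blue, green, red), "range_z" (420x560 float32, m along the optical axis (not along the pixel's ray), 0 where there is no reading), "vfov" (degrees; the focal length in pixels is half the picture's height over the tangent of half this angle, whatever the lens; pixels are square), "cx", "cy" (the principal point, pixels), "origin" and "orientation" of the camera in the world. Camera axes: x right, y down, z forward; pixel columns grow to the right and rows downward; lengths in m; the calibration is good to about 2 mm. A picture is of the moment at which its call begins.
- ctrl.sign_off(): hands the job in; it is judged then, once.
The state is a dict: "time": time; "qpos": joint angles; "dq": joint speeds; "joint_efforts": joint torques, N m; "eef_pos": TCP position; "tcp_rot": TCP orientation; "contact_force": force on the tool from outside, world axes, zero at the start; "wrist_torque": the same for the moment, N m; "opening": opening from 0.0 (shut) to 1.0 (fully open); "finger_force": force on a finger pad.
Only numpy, scipy, OpenCV 4.12 (cv2) and the standard library are available. Lean on these libraries where they do the work, as an engineer would, in place of code of your own. Each camera call takes 0.05 s, during which the arm holds its last target. There are 200 camera calls.

### The job

Secure the slide press and load it: take the linchpin out of its blue parking block, push it fully home through the hole in the flat end of the cross shaft and swing its brass ring down over the free end of the shaft until it hangs under the pin. Then turn the black tension knob clockwise until the orange tip of the sprung needle stands at the red mark, without running well past it. Work the needle by the knob only, leave the mark where it is set, disturb nothing standing round about, and let go at the end.

Things in the scene. Friction and masses are not known exactly. Their poses are not given: they have to be found in the camera images.
- press: Slide press fixed to the worktop; origin at worktop level, base plate x -80..70, y -120..100, 12 mm thick. z up; -x is its front. Grey gauge housing (x -80..65, y -115..30, top z 52) bears scale, needle and mark; a column (radius 16, top z 97) at x 30, y 0 bears the knob; a grey cheek (y 78..90, 50 wide, top z 92) bears the steel cross shaft, which sticks out to +y.
- shaft_hole (a point): Mouth of the vertical square hole, 10.5 x 10.5 mm, 16 mm deep and open below, in the flat end of the cross shaft (20 mm wide, press z 69..85, y 108..129.5): middle of its top face, press x 0, y 121, z 85. Axes as the press: +y points along the shaft to its free end, 8.5 mm away.
- pin_block: Blue parking block 44 x 44 x 60 mm, fixed to the worktop, origin at the centre of its underside, with a vertical square hole 10.5 mm in which the linchpin stands at the start.
- linchpin: Loose pin, 62 g. Origin on its axis at the underside of the head (rests on block or shaft when home); z up. Below: square shank 8 x 8, 22 mm long, last 6 mm tapered. Above: steel head 16 (x) x 20 (y), z 0..10, then yellow grip 12 (x) x 16 (y), z 10..30. The ring points to its +x, which must point along the shaft to the free end so that the ring can swing down over the end.
- ring (a joint): Angle of the brass ring on the pin: hinge along the pin's y, 6 mm above its origin. 0: level, pointing to the pin's +x; positive: down; 1.57 (stop): hanging straight down, its bar under the pin's tip. Slight friction holds it anywhere (under 1 N). U loop of 4.4 mm wire, 38 mm wide, reaching 34 mm to its far bar, whose thumb tab (16 wide, 15 long) stands up when level and points outward when down.
- ring_bar (a point): Middle of the ring's far bar (34 mm from the hinge axis).
- knob_grip (a point): Where to grip the tension knob: on its vertical axis, press x 30, y 0, z 126. The grip is a black upright bar 46 mm long, 12 mm thick, 34 mm tall (19 mm below this point to 15 mm above it), with a white index line at one end of its top. The point's x runs along the bar's length, y across its thickness.
- tension_knob (a joint): Knob angle in rad, growing clockwise seen from above, stops at 0 and 6.2; friction (about 0.15 N m) keeps it where it is left. Every rad moves the needle 0.14 rad, about 12 mm at its tip, toward the press's +y.
- needle (a joint): Angle in rad of the sprung needle about its vertical pivot at press x 30, y -75; 0.14 x the knob angle; grows clockwise seen from above (tip toward the press's +y).
- needle_tip (a point): Orange tip of the needle, 85 mm from its pivot, 58 mm above the worktop, over the white scale.
- set_mark (a joint): Angle in rad of the red mark about the same pivot on the same scale: the needle stands at the mark when the two angles are equal. The mark is set already and stiff.
- mark_tip (a point): Inner edge of the red mark (8 mm wide, a flag just outside the needle's arc), at 85 mm from the pivot, at the needle's height: where the needle tip must come.
- jar_g: Bystander: loose white jar with a dark green lid, 65 mm across, 78 mm tall, origin at the centre of its underside.
- gauze: Bystander: loose white gauze pack 35 x 35 x 21 mm, origin at the centre of its underside.
- dropper_y: Bystander: loose dropper bottle with black bulb and yellow band, 22 mm across, 77 mm tall, stands by the shaft's end; origin at the centre of its underside.
- antiserum_r: Bystander: loose white dropper bottle with a red cap, 24 mm across, 63 mm tall, stands near the parking block; origin at the centre of its underside.
- strip: Bystander: loose white test cassette 21 x 70 x 5 mm lying beside the press (its -y side); origin at the centre of its underside.
Not all that is in view belongs to the job. Leave any turquoise look-alike of the linchpin alone.

How it is judged:
On the way, in this order (a step that is already met when the one before it is completed fails the run):
1. the linchpin is pushed home in the shaft's hole (distance between linchpin and shaft_hole below 0.004 m and angle between linchpin's own z axis and vertical below 0.15 rad), for 0.2 s.
2. its ring is swung down over the shaft's end (distance between linchpin and shaft_hole below 0.004 m and value of joint ring above 1.05 rad), for 0.2 s.
3. the needle is brought to the mark (horizontal distance between needle_tip and mark_tip below 0.004 m), for 0.2 s.
At the end, for the whole second after the job is handed in: The linchpin stands upright (within 0.15 rad), at rest, in the shaft's hole with its head within 4 mm of seated, its ring is swung down to more than 1.05 rad of its 1.57 rad, and the needle's tip stands within 4 mm of the mark (all of step 2 and angle between linchpin's own z axis and vertical below 0.15 rad and horizontal distance between needle_tip and mark_tip below 0.004 m and linear speed of linchpin below 0.02 m/s); the robot touches nothing.
It fails at once if the needle runs more than about 10 mm past the mark (y of needle_tip in the frame of mark_tip below -0.01 m).
It fails at once if the needle is pushed by anything but its knob (contact force between anything else and needle above 0.5 N).
It fails at once if the red mark is shifted (distance of mark_tip from where it was at the start of the episode above 0.004 m).
It fails at once if a bystander is moved more than 25 mm or knocked over (distance of any of jar_g, gauze, dropper_y, antiserum_r, strip from where it was at the start of the episode above 0.025 m or angle between any of jar_g, gauze, dropper_y, antiserum_r's own z axis and vertical above 0.6 rad).
It also fails if it takes over 72 s, if anything falls off the work surface, if the arm or the gripper's body presses on something with over 40 N, if the wrist force passes 120 N, or if a joint passes its speed limit or range.

## Working session

There is one attempt and no reset: what is moved stays moved. The work goes in short steps, Python scripts to look and compute and a shell command to move; the robot and the scene stay as the last step left them, time stands still between calls to the robot, and variables do not carry over. Pictures are saved under pics/ and viewed, at most 10 in all, crops included, and the job is handed in when it is done.

```bash
ls; mkdir -p pics
cat > h.py <<'E'
import numpy as np, cv2
from plant import get_state, read_camera, ctrl
from scipy.spatial.transform import Rotation as R
def cam(n):
    d=read_camera(n); d['f']=d['frame'].shape[0]/2/np.tan(np.radians(d['vfov'])/2); d['R']=R.from_quat(d['orientation']).as_matrix(); d['o']=np.array(d['origin']); return d
def cloud(d):
    z=d['range_z']; v,u=np.mgrid[:z.shape[0],:z.shape[1]]
    p=np.stack([(u-d['cx'])/d['f']*z,(v-d['cy'])/d['f']*z,z],-1)
    return p@d['R'].T+d['o']
def ray(d,u,v,h):
    r=d['R']@np.array([(u-d['cx'])/d['f'],(v-d['cy'])/d['f'],1]); return d['o']+r*(h-d['o'][2])/r[2]
def pix(d,p):
    c=d['R'].T@(np.array(p)-d['o']); return c[:2]/c[2]*d['f']+[d['cx'],d['cy']]
def save(d,n): cv2.imwrite('pics/'+n,d['frame'])
E
python3 - <<'E'
from h import *
for n in('top','scene'):
    d=cam(n); save(d,n+'0.png'); print(n,d['o'],d['R'].round(3).tolist(),d['f'],d['cx'],d['cy'])
    np.savez(n+'0.npz',**{k:d[k] for k in d})
s=get_state();print(s)
E
```

```text
pics
top [0.23587064 0.15377238 1.36603129] [[-0.022, -0.983, 0.183], [-1.0, 0.021, -0.009], [0.005, -0.183, -0.983]] 450.7260027976669 280.4882779049012 207.4970537196429
scene [-0.00824004 -0.22756106  0.72205711] [[0.609, -0.564, 0.558], [-0.793, -0.419, 0.442], [-0.015, -0.712, -0.703]] 389.6910502279428 283.1170552782362 213.74765115964314
{'time': 0.1, 'qpos': array([ 1.14699468e+00,  2.87075198e-01,  1.57801189e+00,  6.68629262e-06,
        1.27859343e+00, -1.49994015e-01]), 'dq': array([ 0.00134693, -0.00425069, -0.00104024, -0.00022573, -0.00150984,
       -0.00073205]), 'joint_efforts': array([ 3.10754367e-04, -4.07298017e+01, -2.93697542e+01, -1.21758167e-04,
        3.38962178e-03,  9.68065734e-06]), 'eef_pos': array([0.182243  , 0.64932708, 0.23009688]), 'tcp_rot': array([ 1.36477444e-01,  9.90642629e-01, -1.00035616e-03, -2.98479382e-04]), 'contact_force': array([ 0.03571494,  0.14788388, -0.05027151]), 'wrist_torque': array([-0.02683397, -0.02838551, -0.01995662]), 'finger_force': 0.0, 'opening': 1.0022542214184804}
```

View pics/top0.png

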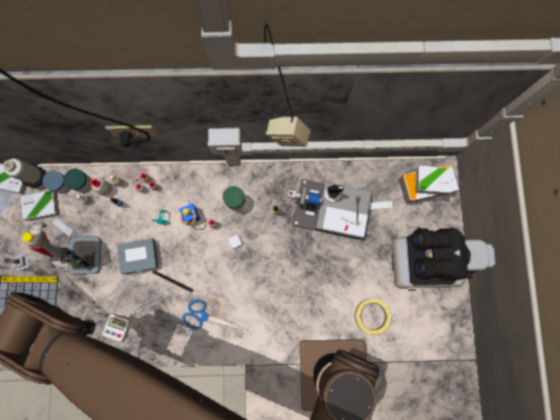

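View pics/scene0.png

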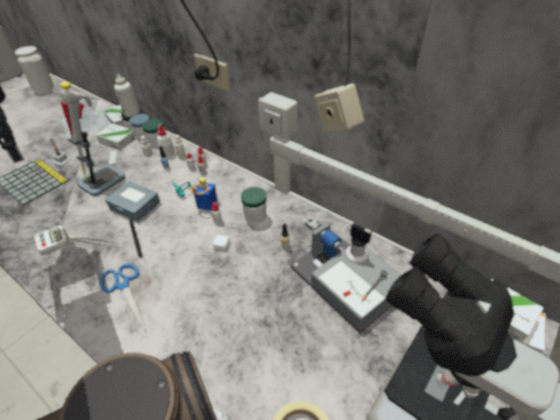

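The top view shows the press at about (335,207), the blue parking block with the yellow-gripped pin at (188,213), the jar at (233,197) and the dropper at (276,210). The turquoise decoy is at (161,217). I'll enlarge the crops.

Run:
```python
from h import *
t=np.load('top0.npz');s=np.load('scene0.npz')
def c(d,u,v,w,h,W=400,H=300): return cv2.resize(d['frame'][v:v+h,u:u+w],(W,H),interpolation=cv2.INTER_CUBIC)
m=np.vstack([np.hstack([c(t,285,170,92,69),c(t,150,190,80,60)]),np.hstack([c(s,290,210,120,90),c(s,165,165,80,60)])])
cv2.imwrite('pics/m.png',m)
P=cloud(t); hsv=cv2.cvtColor(t['frame'],cv2.COLOR_BGR2HSV)
for n,(v,u) in dict(hous=(218,345),knob=(191,334),block=(216,184),pin=(211,187),tip=(227,347)).items(): print(n,P[v,u].round(4))
# housing / press outline from height band
H=P[...,2]; reg=np.zeros_like(H,bool); reg[170:240,285:377]=1
for lo,hi in((.006,.025),(.044,.060),(.075,.10),(.11,.16)):
    q=P[reg&(H>lo)&(H<hi)]
    if len(q)>5: r=cv2.minAreaRect(q[:,:2].astype(np.float32)*1000); print(lo,hi,len(q),r)
```

```text
hous [ 0.4449 -0.0478  0.0521]
knob [ 0.5132 -0.0105  0.1154]
block [0.4602 0.4264 0.057 ]
pin [0.4683 0.4106 0.0931]
tip [ 0.4172 -0.0515  0.0577]
0.006 0.025 874 ((496.3529052734375, -12.270248413085938), (279.9942321777344, 216.36117553710938), 88.57374572753906)
0.044 0.06 2080 ((478.7603454589844, -16.408920288085938), (204.93943786621094, 146.00411987304688), 76.75667572021484)
0.075 0.1 327 ((503.2420654296875, 49.26893615722656), (145.3773956298828, 49.55824279785156), 78.80126190185547)
0.11 0.16 97 ((518.1380004882812, -11.495849609375), (13.38817024230957, 44.17443084716797), 4.001641750335693)
```

View pics/m.png

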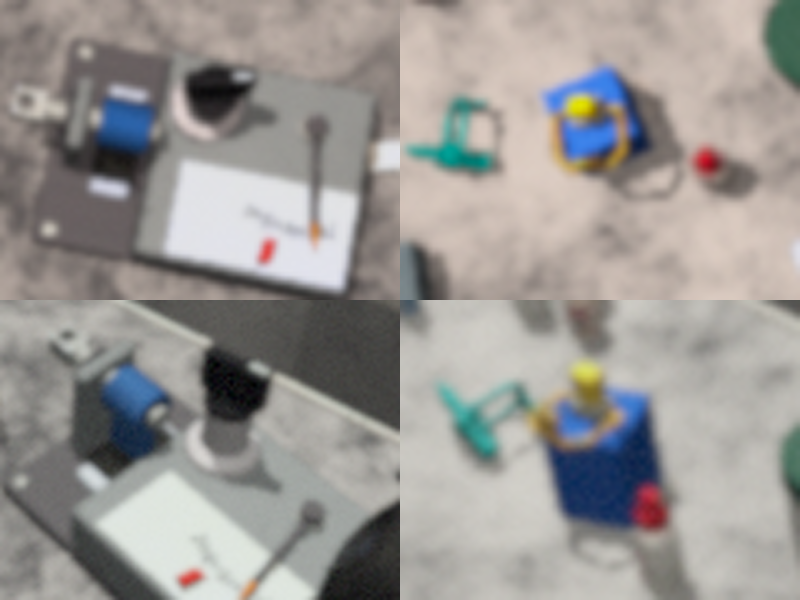

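The mosaic shows the ring pointing to image-down (world -x), the shaft's flat end pointing image-left, the knob bar roughly along world y, and the needle about 33 mm short of the mark. Next are numeric fits.

```bash
cat > meas.py <<'E'
from h import *
from scipy.optimize import least_squares
def tri(t,pt,s,ps):
    def rays(d,p): r=d['R']@np.array([(p[0]-d['cx'])/d['f'],(p[1]-d['cy'])/d['f'],1]); return d['o'],r/np.linalg.norm(r)
    A=[];b=[]
    for o,r in(rays(t,pt),rays(s,ps)):
        M=np.eye(3)-np.outer(r,r);A.append(M);b.append(M@o)
    x,res,*_=np.linalg.lstsq(np.vstack(A),np.hstack(b),rcond=None); return x,np.sqrt(res)
def cent(d,lo,hi,box):
    hsv=cv2.cvtColor(d['frame'],cv2.COLOR_BGR2HSV); m=cv2.inRange(hsv,lo,hi); k=np.zeros_like(m); u0,v0,u1,v1=box; k[v0:v1,u0:u1]=m[v0:v1,u0:u1]
    w=np.argwhere(k>0); return w.mean(0)[::-1] if len(w) else None, len(w)
E
python3 - <<'E'
from meas import *
t=dict(np.load('top0.npz'));s=dict(np.load('scene0.npz'))
Pt=cloud(t);Ps=cloud(s)
for name,lo,hi,bt,bs in [('yellow',(24,150,120),(33,255,255),(175,200,205,225),(190,170,220,195)),
 ('ring',(10,100,80),(22,255,240),(175,200,205,232),(185,175,225,200)),
 ('red mark',(0,150,80),(6,255,255),(335,210,360,235),(330,280,360,305)),
 ('orange tip',(7,150,120),(18,255,255),(345,215,370,235),(355,280,385,305))]:
    a,n=cent(t,lo,hi,bt);b,k=cent(s,lo,hi,bs); print(name,a,n,b,k, tri(t,a,s,b) if n and k else '')
# block top
H=Pt[...,2]; box=np.zeros_like(H,bool);box[195:232,170:205]=1
q=Pt[box&(H>.05)&(H<.064)];print('block',len(q),cv2.minAreaRect((q[:,:2]*1000).astype(np.float32)))
# knob, shaft, housing in both clouds
for nm,P,bx in(('top',Pt,(285,165,377,242)),('scene',Ps,(285,205,420,330))):
    H=P[...,2];box=np.zeros_like(H,bool);box[bx[1]:bx[3],bx[0]:bx[2]]=1
    k=box&(H>.128)&(H<.15); print(nm,'knob',k.sum(),P[k].mean(0),cv2.minAreaRect((P[k][:,:2]*1000).astype(np.float32)))
    m=(box&(H>.046)&(H<.06)).astype(np.uint8); n,l,st,_=cv2.connectedComponentsWithStats(m); i=1+st[1:,4].argmax()
    m=cv2.morphologyEx((l==i).astype(np.uint8),cv2.MORPH_OPEN,np.ones((5,5))); q=P[m>0]
    print(' housing',m.sum(),cv2.minAreaRect((q[:,:2]*1000).astype(np.float32)))
    k=box&(H>.078)&(H<.09)&(P[...,1]>.075)&(P[...,1]<.16); q=P[k]
    print(' shaft',k.sum(),q.mean(0),cv2.minAreaRect((q[:,:2]*1000).astype(np.float32)))
# bystanders dropper
for v,u in((210,276),(209,276),(223,212),(197,233)): print(Pt[v,u].round(3))
E
```

```text
yellow [185.85714286 211.07142857] 14 [202.15384615 181.76923077] 13 (array([0.47138212, 0.41660033, 0.07807764]), array([0.00073824]))
ring [189.35294118 220.08823529] 34 [195.27777778 188.94444444] 18 (array([0.44228717, 0.40723888, 0.07959899]), array([0.00294478]))
red mark [346.  227.5] 2 [346.5 293. ] 8 (array([ 0.41627563, -0.0490547 ,  0.05637237]), array([0.00069909]))
orange tip None 0 None 0 
block 156 ((470.9966735839844, 415.6711120605469), (45.63445281982422, 44.2525749206543), 22.92474937438965)
top knob 76 [ 0.51723148 -0.01154461  0.13660744] ((518.1385498046875, -11.430000305175781), (12.303991317749023, 44.179378509521484), 2.134683847427368)
 housing 1826 ((471.91827392578125, -45.34849548339844), (144.4686737060547, 145.01455688476562), 76.91301727294922)
 shaft 88 [0.51008133 0.09744465 0.08471573] ((505.2294006347656, 97.90733337402344), (47.174964904785156, 37.33321762084961), 82.77719116210938)
scene knob 290 [ 0.5673447  -0.04190996  0.13766179] ((482.938720703125, -80.04489135742188), (301.17987060546875, 136.75221252441406), 22.985441207885742)
 housing 3207 ((472.89080810546875, -47.073707580566406), (144.51502990722656, 145.72457885742188), 76.697265625)
 shaft 117 [0.51115405 0.10076328 0.0842286 ] ((510.7553405761719, 93.29444885253906), (57.615108489990234, 30.17702865600586), 58.69417953491211)
[0.473 0.156 0.053]
[0.473 0.155 0.072]
[0.438 0.344 0.057]
[0.509 0.28  0.081]
```

Run:
```python
from h import *
a=np.array([.182,.65]);b=np.array([.471,.416])
for n in('top','scene'):
    t=dict(np.load(n+'0.npz'));P=cloud(t);ok=t['range_z']>0
    s=((P[...,:2]-a)@(b-a))/np.sum((b-a)**2); dd=np.abs(np.cross(b-a,P[...,:2]-a))/np.linalg.norm(b-a)
    for i in np.arange(-.2,1.3,.1):
        for w in(.05,.1):
            q=P[ok&(s>=i)&(s<i+.1)&(dd<w)&(P[...,2]<.6)]
            if len(q): print(n,round(i,1),w,len(q),q[:,2].max().round(3),end=' | ')
    print()
    for p in((.182,.65,.23),(.182,.65,.3)): print(pix(t,p))
```

```text
top -0.2 0.05 331 0.532 | top -0.2 0.1 665 0.537 | top -0.1 0.05 1221 0.533 | top -0.1 0.1 2160 0.548 | top 0.0 0.05 1429 0.52 | top 0.0 0.1 2348 0.558 | top 0.1 0.05 1298 0.54 | top 0.1 0.1 2386 0.557 | top 0.2 0.05 419 0.007 | top 0.2 0.1 1053 0.546 | top 0.3 0.05 444 0.043 | top 0.3 0.1 789 0.044 | top 0.4 0.05 451 0.045 | top 0.4 0.1 864 0.045 | top 0.5 0.05 474 0.043 | top 0.5 0.1 866 0.044 | top 0.6 0.05 443 0.042 | top 0.6 0.1 829 0.042 | top 0.7 0.05 397 0.009 | top 0.7 0.1 793 0.039 | top 0.8 0.05 406 0.022 | top 0.8 0.1 797 0.041 | top 0.9 0.05 396 0.096 | top 0.9 0.1 790 0.096 | top 1.0 0.05 381 0.093 | top 1.0 0.1 767 0.093 | top 1.1 0.05 382 0.009 | top 1.1 0.1 765 0.009 | top 1.2 0.05 357 0.009 | top 1.2 0.1 776 0.084 | 
[ 75.97091965 318.44164143]
[ 62.50222103 320.23626656]
scene -0.2 0.05 336 0.021 | scene -0.2 0.1 751 0.021 | scene -0.1 0.05 365 0.277 | scene -0.1 0.1 871 0.277 | scene 0.0 0.05 683 0.374 | scene 0.0 0.1 1444 0.374 | scene 0.1 0.05 434 0.385 | scene 0.1 0.1 938 0.385 | scene 0.2 0.05 382 0.005 | scene 0.2 0.1 758 0.011 | scene 0.3 0.05 487 0.04 | scene 0.3 0.1 762 0.04 | scene 0.4 0.05 483 0.04 | scene 0.4 0.1 846 0.04 | scene 0.5 0.05 562 0.04 | scene 0.5 0.1 891 0.04 | scene 0.6 0.05 499 0.04 | scene 0.6 0.1 800 0.04 | scene 0.7 0.05 363 0.005 | scene 0.7 0.1 719 0.035 | scene 0.8 0.05 384 0.039 | scene 0.8 0.1 741 0.039 | scene 0.9 0.05 465 0.092 | scene 0.9 0.1 688 0.092 | scene 1.0 0.05 391 0.093 | scene 1.0 0.1 724 0.093 | scene 1.1 0.05 340 0.005 | scene 1.1 0.1 673 0.005 | scene 1.2 0.05 202 0.076 | scene 1.2 0.1 620 0.08 | 
[ 17.1929441  155.69660114]
[1.21174565e-01 1.27524432e+02]<stdin>:5: DeprecationWarning: Arrays of 2-dimensional vectors are deprecated. Use arrays of 3-dimensional vectors instead. (deprecated in NumPy 2.0)
```

The corridor is clear, so I'll go above the pin at TCP z of about 0.13 with yaw -38.5.

```bash
python3 -m crank '[[[-40,-17,0],-5,0],[[-85,-36,0],-12,0],[[-130,-56,0],-20,0],[[-175,-75,20],-28,0],[[-220,-94,40],-34,0],[[-265,-113,60],-38.5,0],[[-305,-130,80],-38.5,0],[[-341,-146,100],-38.5,0],[[-341,-146,100],-38.5,0],[[-341,-146,100],-38.5,0]]' 40
python3 - <<'E'
from h import *
s=get_state();print(s['qpos'].round(3),s['time'])
M=R.from_quat(s['tcp_rot']).as_matrix();print(M.round(3)); print('to go (tool mm)',1000*M.T@(np.array([.4712,.4162,.072])-s['eef_pos']), np.degrees(np.arctan2(M[1,0],M[0,0])))
E
```

```text
time: 1.1
eef_pos: [0.4713, 0.4159, 0.1299]
tcp_rot: [-0.197, 0.98, -0.0, -0.001]
contact_force: [-0.2, -0.1, 0.2]
opening: 0.997
finger_force: 0.0
[ 0.562  0.286  1.772  0.     1.087 -1.405] 1.1
[[-0.923 -0.385 -0.003]
 [-0.385  0.923 -0.001]
 [ 0.003 -0.    -1.   ]]
to go (tool mm) [-0.17284378  0.35665212 57.89777365] -157.3311983166329
```

```bash
python3 -m crank '[[[0,0,25],0,0],[[0,0,45],0,0],[[0,0,57],0,0],[[0,0,57],0,0],[[0,0,57],0,255],[[0,0,57],0,255],[[0,0,57],0,255],[[0,0,57],0,255],[[0,0,57],0,255],[[0,0,57],0,255]]' 40
python3 - <<'E'
from h import *
d=cam('scene');e=cam('top')
c=lambda d,u,v,w,h:cv2.resize(d['frame'][v:v+h,u:u+w],(400,300),interpolation=cv2.INTER_CUBIC)
cv2.imwrite('pics/g1.png',np.hstack([c(d,165,145,80,60),c(e,150,190,80,60)]))
E
```

```text
time: 2.1
eef_pos: [0.4719, 0.4171, 0.0752]
tcp_rot: [-0.198, 0.98, 0.0, 0.001]
contact_force: [-0.8, -0.9, 2.9]
opening: 0.182
finger_force: 38.9
```

View pics/g1.png

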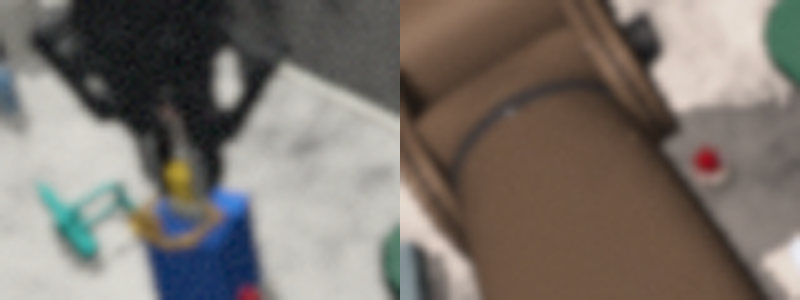

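The picture shows the pin held at its yellow grip, square between the fingers, with the ring level to image-left of it. I'll lift it and carry it over.

```bash
python3 -m crank '[[[0,0,-20],0,255],[[0,0,-45],0,255],[[0,0,-75],0,255],[[8,-30,-80],8,255],[[19,-75,-80],16,255],[[31,-120,-80],24,255],[[42,-165,-80],32,255],[[54,-210,-80],40,255],[[66,-255,-80],48,255],[[77,-300,-80],56,255]]' 60
python3 - <<'E'
from h import *
s=get_state();print(s['qpos'].round(3),s['opening'])
M=R.from_quat(s['tcp_rot']).as_matrix();print(M.round(3)); psi=np.degrees(np.arctan2(M[1,0],M[0,0]));print('to go (tool mm)',1000*M.T@(np.array([.5170,.1113,.150])-s['eef_pos']), psi,'turn',(psi-76.8))
E
```

```text
time: 3.2
eef_pos: [0.5161, 0.1091, 0.1538]
tcp_rot: [0.288, 0.958, 0.0, -0.0]
contact_force: [0.3, 0.3, -0.5]
opening: 0.168
finger_force: 58.8
[ 0.016  0.041  2.005  0.     1.097 -0.97 ] 0.16825517865500297
[[-0.834  0.552 -0.001]
 [ 0.552  0.834  0.   ]
 [ 0.001 -0.    -1.   ]]
to go (tool mm) [0.44524292 2.39064366 3.79151521] 146.48478685285258 turn 69.68478685285258
```

```bash
python3 -m crank '[[[0,2,0],8.5,255],[[0,2.4,0],17,255],[[0,2.4,0],25.5,255],[[0,2.4,0],34,255],[[0,2.4,0],42.5,255],[[0,2.4,0],51,255],[[0,2.4,0],59.5,255],[[0,2.4,0],67,255],[[0,2.4,0],69.7,255],[[0,2.4,0],69.7,255]]'
python3 - <<'E'
from h import *
s=get_state()
M=R.from_quat(s['tcp_rot']).as_matrix(); psi=np.degrees(np.arctan2(M[1,0],M[0,0]));print(s['eef_pos'],psi,s['qpos'])
d=cam('scene');e=cam('top')
np.savez('scene1.npz',**d);np.savez('top1.npz',**e)
c=lambda d,u,v,w,h:cv2.resize(d['frame'][v:v+h,u:u+w],(400,300),interpolation=cv2.INTER_CUBIC)
cv2.imwrite('pics/g2.png',np.hstack([c(d,270,170,80,60),c(e,255,170,80,60)]))
E
```

```text
time: 4.2
eef_pos: [0.5175, 0.1128, 0.1537]
tcp_rot: [0.782, 0.623, -0.0, -0.0]
contact_force: [0.6, 0.3, -0.9]
opening: 0.17
finger_force: 58.8
[0.51746389 0.11282071 0.15366868] 77.1145975154874 [2.28156432e-02 4.59222121e-02 1.99931143e+00 3.87993398e-04
 1.09752148e+00 2.47531262e-01]
```

View pics/g2.png

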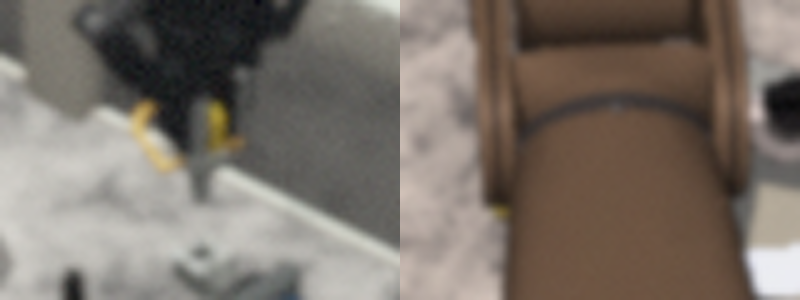

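The scene crop shows the pin upright with its ring towards the shaft's free end. The shank tip is at about px (310.4,209.6) and the dark hole mouth at about (310,220). I'll compare these with the projections.

Run:
```python
from h import *
d=dict(np.load('scene1.npz'))
print('tip proj',pix(d,(.5175,.1128,.1165)),'hole proj',pix(d,(.517,.1113,.085)))
g=cv2.cvtColor(d['frame'],cv2.COLOR_BGR2GRAY).astype(int)
print('cols 302..320 rows 198..226')
for v in range(196,228): print(v,g[v,302:321])
o=np.array((.517,.1113,.085)); y=np.array([.2284,.9736,0]);x=np.array([.9736,-.2284,0])
for n,q in dict(px=x*.01,nx=-x*.01,py=y*.0085,ny=-y*.013).items(): print(n,pix(d,o+q))
```

```text
tip proj [309.68120852 210.01938294] hole proj [309.64582139 220.31670522]
cols 302..320 rows 198..226
196 [101  60  34  25  31  44  71  85  95  94 103 108  90  69  56  71  83  84
  89]
197 [154 103  58  37  35  46  70  86  90  91 100 105  94  80  82  87  91  87
  89]
198 [178 142  98  55  42  53  67  86  87  89  99 109 104 101 100 103 101  88
  87]
199 [181 159 122  82  48  53  71  86  91  94 101 112 114 109 100  97  93  82
  83]
200 [180 163 140 105  76  70  77  92  94 102 111 119 122 114  97  92  88  85
  85]
201 [187 177 158 128 103  93  95 101 102 110 114 114 114 106  94  90  85  85
  86]
202 [191 184 168 146 119 106 105 106 106 109 110 113 113 106  98  84  86  87
  84]
203 [183 178 169 153 135 115 106 101 102 103 112 132 152 151 139 114  98  92
  88]
204 [171 169 171 170 158 136 108  98  97 105 132 167 187 195 185 164 136 114
 100]
205 [170 171 177 180 174 152 114  91  94 111 143 177 195 206 206 198 184 162
 138]
206 [170 169 174 181 178 159 122  95  97 118 152 173 187 195 201 206 206 200
 184]
207 [169 169 173 177 177 160 126 100  99 119 150 174 184 183 187 192 200 204
 205]
2
[... 1082 characters left out ...]
[184 183 182 182 184 178 163 140 135 146 160 178 183 173 162 160 165 168
 169]
222 [173 171 160 151 159 169 177 174 167 163 162 165 163 151 142 146 155 157
 159]
223 [166 160 141 121 125 151 172 180 175 163 152 149 145 139 133 141 150 147
 148]
224 [159 151 133 109 101 117 140 158 156 149 137 136 138 136 132 133 133 128
 120]
225 [155 148 137 117 101  98 107 120 123 126 127 131 134 133 125 118 111  98
  96]
226 [152 148 142 132 117 101  93  96  98 107 117 128 131 125 113  98  87  85
  93]
227 [141 144 143 141 132 115 102  93  92 100 109 117 118 112  96  90  87  95
 104]
px [312.885036   218.30979742]
nx [306.3742536  222.34365796]
py [307.16186143 218.2948774 ]
ny [313.49638192 223.45088231]
```

```bash
python3 -m crank '[[[-1,0,8],0,255],[[-1,0,16],0,255],[[-1,0,24],0,255],[[-1,0,28],0,255],[[-1,0,31],0,255],[[-1,0,34],0,255],[[-1,0,36],0,255],[[-1,0,38],0,255],[[-1,0,38],0,255]]'; python3 -c "
from plant import get_state as g;s=g();print(s['eef_pos'],s['contact_force'],s['tcp_rot'])"
```

```text
time: 5.2
eef_pos: [0.5176, 0.1118, 0.1162]
tcp_rot: [0.782, 0.623, -0.0, -0.0]
contact_force: [-0.0, 0.0, -0.7]
opening: 0.173
finger_force: 58.8
[0.5176474  0.11175319 0.11618525] [-0.04840418  0.01108216 -0.67193177] [ 7.81988612e-01  6.23292708e-01 -7.79067066e-05 -6.66682345e-05]
```

No contact with the tip about 6 mm below the rim, so it is in the hole. I'll continue down.

```bash
python3 -m crank '[[[0,0,4],0,255],[[0,0,7],0,255],[[0,0,10],0,255],[[0,0,12],0,255],[[0,0,14],0,255],[[0,0,15],0,255],[[0,0,16],0,255],[[0,0,16],0,255]]'; python3 -c "
from plant import get_state as g;s=g();print(s['eef_pos'],s['contact_force'],s['tcp_rot'])"
```

```text
time: 6.0
eef_pos: [0.5178, 0.1117, 0.1003]
tcp_rot: [0.782, 0.623, 0.0, 0.0]
contact_force: [1.0, -0.4, -1.0]
opening: 0.17
finger_force: 58.8
[0.51779751 0.11169511 0.10032026] [ 0.99806013 -0.40584019 -0.9965033 ] [7.82000420e-01 6.23277899e-01 2.67495700e-05 5.66836493e-05]
```

```bash
python3 -m crank '[[[0,0,1],0,255],[[0,0,2],0,255],[[0,0,3],0,255],[[0,0,3],0,255]]'; python3 -c "
from plant import get_state as g;s=g();print(s['eef_pos'],s['contact_force'],s['tcp_rot'])"
```

```text
time: 6.4
eef_pos: [0.518, 0.1117, 0.1]
tcp_rot: [0.782, 0.623, -0.001, -0.0]
contact_force: [-6.1, -0.6, 12.6]
opening: 0.175
finger_force: 60.2
[0.51798837 0.1117331  0.10000922] [-6.11870505 -0.55493017 12.57107839] [ 7.81863052e-01  6.23449980e-01 -5.15662767e-04 -1.55480779e-04]
```

It is seated, with the head contacting at the expected height. I'll relax, open, rise, shut and look.

```bash
python3 -m crank '[[[0,0,-2.5],0,255],[[0,0,-2.5],0,170],[[0,0,-2.5],0,120],[[0,0,-2.5],0,120],[[0,0,-2.5],0,120],[[0,0,-15],0,120],[[0,0,-35],0,120],[[0,0,-60],0,150],[[0,0,-80],0,255],[[0,0,-80],0,255]]'
python3 -m crank '[[[-40,0,0],0,255],[[-80,0,-20],0,255],[[-120,0,-20],0,255],[[-120,0,-20],0,255]]'
python3 - <<'E'
from h import *
d=cam('scene');e=cam('top')
np.savez('scene2.npz',**d);np.savez('top2.npz',**e)
c=lambda d,u,v,w,h:cv2.resize(d['frame'][v:v+h,u:u+w],(400,300),interpolation=cv2.INTER_CUBIC)
cv2.imwrite('pics/g3.png',np.hstack([c(d,270,180,80,60),c(e,255,170,80,60)]))
for v in (193,194,195,196,197): print(cloud(e)[v,284:298,2].round(3))
E
```

```text
time: 7.4
eef_pos: [0.5202, 0.1119, 0.1818]
tcp_rot: [0.782, 0.623, 0.003, 0.002]
contact_force: [0.5, 0.2, 1.1]
opening: 0.08
finger_force: 0.0
time: 7.8
eef_pos: [0.4903, -0.0086, 0.1972]
tcp_rot: [0.783, 0.621, -0.0, 0.001]
contact_force: [0.2, -0.1, 0.4]
opening: 0.006
finger_force: 0.0
[-0.002  0.    -0.003  0.001  0.105  0.112  0.112  0.112  0.112  0.094
  0.082  0.085  0.088  0.083]
[ 0.002  0.005 -0.005  0.092  0.095  0.102  0.109  0.107  0.094  0.087
  0.079  0.088  0.084  0.087]
[-0.    -0.001 -0.001  0.001  0.091  0.094  0.091  0.095  0.092  0.086
  0.087  0.087  0.086  0.082]
[0.098 0.002 0.002 0.079 0.092 0.092 0.091 0.094 0.087 0.085 0.082 0.085
 0.078 0.085]
[ 0.093  0.097  0.097 -0.002  0.094  0.087  0.073  0.08   0.076  0.081
  0.086  0.079  0.083  0.082]
```

View pics/g3.png

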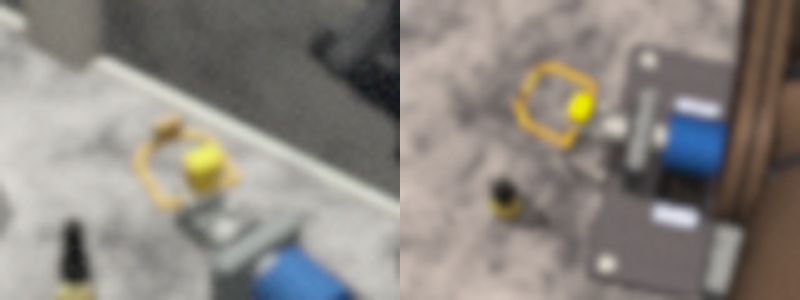

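The pin stands seated with its grip top at about z 0.112. The ring is level past the shaft end, and the dropper is well off to image-lower-left. I'll move over the ring's tab, shut.

```bash
python3 -m crank '[[[45,0,0],0,255],[[90,0,0],0,255],[[130,0,0],0,255],[[157,0,0],0,255],[[157,0,30],0,255],[[157,0,60],0,255],[[157,0,75],0,255],[[157,0,75],0,255]]'
python3 - <<'E'
from h import *
s=get_state();M=R.from_quat(s['tcp_rot']).as_matrix()
p0=np.array([.5178,.1117]);y=np.array([.2284,.9736]);x=np.array([.9736,-.2284]);r=s['eef_pos'][:2]-p0
print('press rel x,y mm',r@x*1e3,r@y*1e3,'z',s['eef_pos'][2],M[:2,0])
E
```

```text
time: 8.7
eef_pos: [0.5234, 0.1485, 0.1189]
tcp_rot: [0.782, 0.624, -0.003, -0.002]
contact_force: [-0.6, -1.0, -0.9]
opening: 0.0
finger_force: 0.0
press rel x,y mm -2.9015631027625113 37.10509303867718 z 0.11885908168867224 [0.2217999 0.9750901]
```

```bash
python3 -m crank '[[[-2.5,2.5,0],0,255],[[-2.5,2.5,10],0,255],[[-2.5,2.5,18],0,255],[[-2.5,2.5,26],0,255],[[-2.5,2.5,34],0,255],[[-2.5,2.5,42],0,255],[[-2.5,2.5,50],0,255],[[-2.5,2.5,57],0,255],[[-2.5,2.5,57],0,255]]'
python3 - <<'E'
from h import *
s=get_state()
p0=np.array([.5178,.1117]);y=np.array([.2284,.9736]);x=np.array([.9736,-.2284]);r=s['eef_pos'][:2]-p0
print('press rel x,y mm',r@x*1e3,r@y*1e3,'z',s['eef_pos'][2],s['contact_force'])
E
```

```text
time: 9.6
eef_pos: [0.5269, 0.1448, 0.0638]
tcp_rot: [0.782, 0.623, -0.001, -0.001]
contact_force: [-1.6, 0.5, -0.2]
opening: 0.004
finger_force: 0.1
press rel x,y mm 1.340189021017527 34.27156427882158 z 0.06384585827823555 [-1.64439181  0.52759827 -0.21579872]
```

```bash
python3 -m crank '[[[-5,-1,0],0,255],[[-9,-1,0],0,255],[[-9,-1,4],0,255],[[-9,-1,6],0,255],[[-9,-1,6],0,255],[[0,-1,-10],0,255],[[0,-1,-40],0,255],[[0,-1,-80],0,255],[[-20,-1,-120],0,255],[[-60,-1,-120],0,255]]'
python3 -m crank '[[[-40,0,0],0,255],[[-80,0,0],0,255],[[-80,0,0],0,255]]'
python3 - <<'E'
from h import *
d=cam('scene');e=cam('top')
np.savez('scene3.npz',**d);np.savez('top3.npz',**e)
c=lambda d,u,v,w,h:cv2.resize(d['frame'][v:v+h,u:u+w],(400,300),interpolation=cv2.INTER_CUBIC)
cv2.imwrite('pics/g4.png',np.hstack([c(d,270,180,80,60),c(e,255,170,80,60)]))
s=get_state();print(s['qpos'])
E
```

```text
time: 10.6
eef_pos: [0.5178, 0.0874, 0.1928]
tcp_rot: [0.781, 0.625, 0.006, 0.004]
contact_force: [1.4, -0.9, 1.2]
opening: 0.001
finger_force: 0.0
time: 10.9
eef_pos: [0.495, 0.0052, 0.1854]
tcp_rot: [0.784, 0.621, -0.0, 0.001]
contact_force: [0.3, -0.1, 0.4]
opening: -0.001
finger_force: 0.0
[-1.89416421e-01 -7.12209999e-02  2.05278805e+00  5.88458948e-04
  1.15955586e+00  3.76867275e-02]
```

View pics/g4.png

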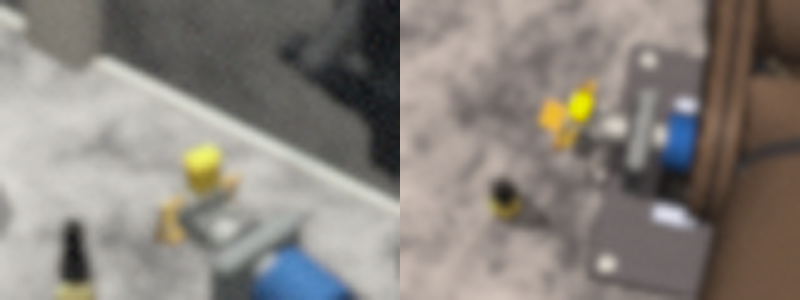

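The ring hangs down, with the tab pointing outward beside the shaft end. Now I'll measure the needle and mark angles.

```bash
cat > ndl.py <<'E'
from meas import *
PV=np.array([.5015,-.0864])
def ang(p): v=p[:2]-PV; return np.degrees(np.arctan2(v[1],v[0])),np.linalg.norm(v)*1e3
def wc(d,box,hlo,hhi,S):
    u0,v0,u1,v1=box; f=d['frame'][v0:v1,u0:u1]; h=cv2.cvtColor(f,cv2.COLOR_BGR2HSV)
    hu=h[...,0].astype(int); m=((hu>=hlo)&(hu<=hhi))&(h[...,1]>S)
    w=m*h[...,1].astype(float); 
    if not m.any(): return None,0
    vv,uu=np.nonzero(m); ww=w[m]; return (np.average(uu,weights=ww)+u0,np.average(vv,weights=ww)+v0),m.sum()
def report(d,name):
    bx=(325,205,375,240) if name=='top' else (320,270,400,330)
    for k,lo,hi,S in(('red',0,5,110),('orange',6,20,90)):
        c,n=wc(d,bx,lo,hi,S)
        if n: p=ray(d,*c,.058); print(name,k,np.round(c,1),n,p.round(4),ang(p))
        else: print(name,k,'none')
E
python3 - <<'E'
from ndl import *
for n in('top0','scene0','scene3'): report(dict(np.load(n+'.npz')),n[:-1])
t=dict(np.load('top3.npz')) ; s=get_state()
o=np.array([.4894,-.0065]);k=o+.03*np.array([.9736,-.2284]);M=R.from_quat(s['tcp_rot']).as_matrix()
print('knob',k,'go',M.T@(np.array([*k,.115])-s['eef_pos'])*1e3,np.degrees(np.arctan2(M[1,0],M[0,0])))
E
```

```text
top red [345.8 227.7] 5 [ 0.4151 -0.0479  0.058 ] (np.float64(155.96678549915367), np.float64(94.62591153363924))
top orange [357.  222.9] 3 [ 0.4286 -0.0814  0.058 ] (np.float64(176.06769781656197), np.float64(73.11731384753632))
scene red [346.5 293. ] 14 [ 0.4156 -0.0499  0.058 ] (np.float64(156.95284389430185), np.float64(93.31974070546626))
scene orange [364.4 296.5] 9 [ 0.4298 -0.0824  0.058 ] (np.float64(176.82274843227833), np.float64(71.76704571448262))
scene red [346.5 292.7] 17 [ 0.4162 -0.0495  0.058 ] (np.float64(156.62908431799457), np.float64(92.91545196681042))
scene orange [364.1 296.3] 15 [ 0.4299 -0.0818  0.058 ] (np.float64(176.29857472847576), np.float64(71.74084657005243))
knob [ 0.518608 -0.013352] go [-15.51985471  27.17858212  70.38577687] 76.97448454681559
```

The mark is about 19.9° ahead of the needle, so the knob needs about 142°. I'll grip the knob across the bar.

```bash
python3 -m crank '[[[-8,13,0],-8,60],[[-14.7,26.7,0],-16,60],[[-14.7,26.7,0],-16,60],[[-14.7,26.7,0],-16,60],[[-14.7,26.7,25],-16,60],[[-14.7,26.7,50],-16,60],[[-14.7,26.7,75],-16,60],[[-14.7,26.7,75],-16,60]]'
python3 - <<'E'
from ndl import *
s=get_state();M=R.from_quat(s['tcp_rot']).as_matrix();print(s['eef_pos'],s['opening'],np.degrees(np.arctan2(M[1,0],M[0,0])),s['qpos'].round(3),s['contact_force'])
print('err tool',M.T@(np.array([.5183,-.0125,.11])-s['eef_pos'])*1e3)
E
python3 -m crank '[[[0,0,0],0,255],[[0,0,0],0,255],[[0,0,0],0,255],[[0,0,0],0,255],[[0,0,0],0,255]]' 40
python3 -c "
from ndl import *
report(cam('scene'),'scene')"
```

```text
time: 11.8
eef_pos: [0.5149, -0.01, 0.1064]
tcp_rot: [0.688, 0.726, -0.002, -0.004]
contact_force: [-1.0, -0.6, -1.1]
opening: 0.763
finger_force: 0.0
[ 0.51489541 -0.0100363   0.10638676] 0.7627686279779332 93.06258559729339 [-0.217  0.082  2.059  0.     1.01  -0.27 ] [-0.98107211 -0.58663654 -1.0752001 ]
err tool [-2.6326719   3.23742876 -3.64755138]
time: 12.3
eef_pos: [0.5192, -0.0118, 0.1119]
tcp_rot: [0.688, 0.726, 0.001, 0.001]
contact_force: [-1.9, -0.5, 6.5]
opening: 0.135
finger_force: 40.8
scene red [346.5 292.7] 17 [ 0.4162 -0.0495  0.058 ] (np.float64(156.6270369479203), np.float64(92.96007631421811))
scene orange [364.1 296.3] 8 [ 0.4299 -0.0819  0.058 ] (np.float64(176.38253977879194), np.float64(71.75009577270713))
```

Gripped at 12 mm with low side force. I'll turn 60° and check.

```bash
python3 -m crank '[[[0,0,0],6,255],[[0,0,0],13,255],[[0,0,0],20,255],[[0,0,0],27,255],[[0,0,0],34,255],[[0,0,0],41,255],[[0,0,0],48,255],[[0,0,0],55,255],[[0,0,0],60,255],[[0,0,0],60,255]]' 60
python3 -c "
from ndl import *
report(cam('scene'),'scene');print(get_state()['qpos'][5])"
```

```text
time: 13.35
eef_pos: [0.5202, -0.0124, 0.112]
tcp_rot: [0.959, 0.285, 0.002, 0.001]
contact_force: [1.0, -0.3, 4.8]
opening: 0.128
finger_force: 62.3
scene red [346.5 292.7] 17 [ 0.4162 -0.0495  0.058 ] (np.float64(156.6201874432047), np.float64(92.9525995147497))
scene orange [360. 293.] 9 [ 0.4319 -0.0714  0.058 ] (np.float64(167.8404319044287), np.float64(71.1760510169212))
0.7730965063735116
```

```bash
python3 -m crank '[[[0,0,0],8,255],[[0,0,0],16,255],[[0,0,0],24,255],[[0,0,0],32,255],[[0,0,0],40,255],[[0,0,0],48,255],[[0,0,0],55,255],[[0,0,0],62,255],[[0,0,0],67,255],[[0,0,0],67,255]]'
python3 - <<'E'
from ndl import *
d=cam('scene');report(d,'scene');e=cam('top');report(e,'top')
c=lambda d,u,v,w,h:cv2.resize(d['frame'][v:v+h,u:u+w],(400,300),interpolation=cv2.INTER_CUBIC)
cv2.imwrite('pics/g5.png',c(d,315,265,60,45))
E
```

```text
time: 14.4
eef_pos: [0.5201, -0.0136, 0.112]
tcp_rot: [0.957, -0.291, 0.003, 0.001]
contact_force: [1.4, -5.6, 5.3]
opening: 0.125
finger_force: 62.4
scene red [346.7 292.7] 18 [ 0.4164 -0.0497  0.058 ] (np.float64(156.68993019349733), np.float64(92.6348908064465))
scene orange [355.4 289.3] 11 [ 0.434  -0.0596  0.058 ] (np.float64(158.3319521116569), np.float64(72.59971623103449))
top red none
top orange [345.7 222.1] 1484 [ 0.4318 -0.0483  0.058 ] (np.float64(151.3192724522599), np.float64(79.4574075298735))
```

View pics/g5.png

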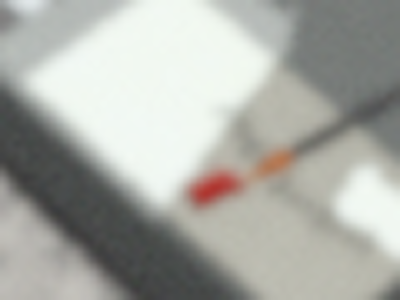

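The picture shows the orange tip nearly in line with the red mark, with about 1.6° of needle left. I'll add 10° of knob, release and rise.

```bash
python3 -m crank '[[[0,0,0],5,255],[[0,0,0],10,255],[[0,0,0],10,255],[[0,0,0],10,255]]'
python3 -c "
from ndl import *
report(cam('scene'),'scene')"
python3 -m crank '[[[0,0,0],10,255],[[0,0,0],10,150],[[0,0,0],10,90],[[0,0,0],10,90],[[0,0,0],10,90],[[0,0,-30],10,90],[[0,0,-70],10,90],[[0,0,-110],10,90],[[0,0,-110],10,90],[[0,0,-110],10,90]]'
python3 - <<'E'
from ndl import *
d=cam('scene');report(d,'scene')
c=lambda d,u,v,w,h:cv2.resize(d['frame'][v:v+h,u:u+w],(400,300),interpolation=cv2.INTER_CUBIC)
cv2.imwrite('pics/g6.png',np.hstack([c(d,315,265,60,45),c(d,270,180,80,60)]));print(get_state()['contact_force'])
E
```

```text
time: 14.9
eef_pos: [0.52, -0.0138, 0.112]
tcp_rot: [0.928, -0.373, 0.003, 0.001]
contact_force: [1.7, -6.3, 6.3]
opening: 0.128
finger_force: 62.5
scene red [346.8 292.6] 19 [ 0.4167 -0.0499  0.058 ] (np.float64(156.67690857235644), np.float64(92.2953498088607))
scene orange [355.2 288.4] 9 [ 0.4356 -0.0582  0.058 ] (np.float64(156.8482663317861), np.float64(71.67604027608151))
time: 15.95
eef_pos: [0.5189, -0.0116, 0.2214]
tcp_rot: [0.892, -0.453, 0.001, -0.0]
contact_force: [0.2, -0.6, -0.1]
opening: 0.652
finger_force: 0.0
scene red [346.7 293. ] 13 [ 0.4158 -0.0501  0.058 ] (np.float64(157.04829132269865), np.float64(93.02325441465034))
scene orange [355. 288.] 7 [ 0.4362 -0.0574  0.058 ] (np.float64(156.0513954073474), np.float64(71.39887870041191))
[-0.15704672  0.07164743 -1.2163357 ]
```

View pics/g6.png

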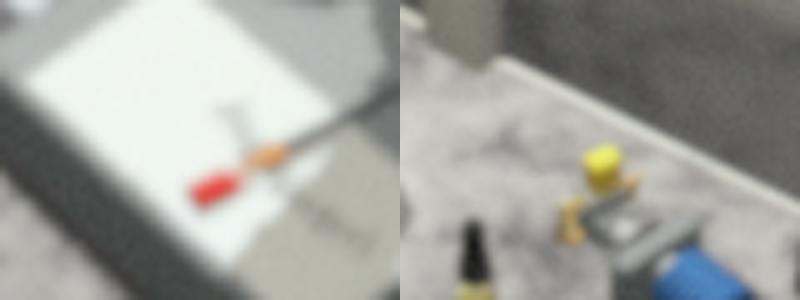

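The needle points straight at the red mark, within about 1.5 mm. The release call added a few degrees, but that is well inside tolerance. The pin is seated, the ring is down and the gripper is clear, so I'll hand in.

```bash
python3 -c "
from plant import ctrl;print(ctrl.sign_off())"
```

```text
the job is handed in; nothing more can be done
None
```

I handed the job in at about 16 s, with no verdict returned: the linchpin is seated in the shaft, its ring hangs down over the shaft end, the needle stands about 1–1.5 mm past the mark (limit 4 mm), and the gripper has let go and is clear of everything.

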